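Seat a dosing canister on its drive hub and hold it down

ROBOT

A 6-joint arm with a two-finger parallel gripper is mounted at the origin on the work surface. World frame = base frame: x ahead of the robot, y to its left, z up, the work surface at z = 0. Lengths are in m, angles in rad, forces in N, time in s.
With the tool pointing down it reaches from about 0.275 to 0.775 m from the base axis. Payload 14.6 kg.
Tool frame: the origin (TCP) lies on the centre line of the jaws, within the pads' length; the fingertips stand 25 mm ahead of it and the grasp point (between the pads) lies 6 mm ahead of it; z points along the fingers, y is the direction in which the jaws open and shut (so a half turn about z gives the same grasp; the last joint's range is limited). The gripper opens to 85 mm and grips with 20 to 120 N. Pads are 22 mm wide; open, the fingers measure 114 mm over their backs; the gripper's body (76 mm by 85 mm) begins 54 mm behind the grasp point. The pads swing forward as they close: fully open they stand 13 mm farther back than shut.
Start: joints at [-1.271, 0.263, -0.048, 1.259, 0, 1.415], TCP at [0.231, -0.472, 0.256] pointing down, gripper open.
Joint ranges: [-2.65, 2.65], [-0.89, 1.7], [-1.18, 1.37], [-2.13, 2.11], [-1.35, 1.29], [-3.14, 3.14]. Speed limits (rad/s): [1.89, 1.89, 2.57, 2.79, 3.14, 3.14].

INTERFACE

Orientations are given as a unit quaternion [w, x, y, z].
In Python, from bench import manip gives the robot as it stands.
- The arm moves only by the shell command python3 -m pendant 'ROWS' [FORCE]. ROWS is JSON, one flat list of numbers, 5 for each row, row after row: the finger opening in cm, from 0 to 8.54, then the shift along the tool's x, y, z in cm, then the turn about the tool's z in degrees. A call has exactly 10 rows; each row shifts and turns the pose as measured when the row begins, along the tool's axes as they then stand; what a row does not reach is not made up. A row lasts 1/10 s, in which the tool goes at most 50 mm and 8.59 degrees, less where a joint would pass 70% of its speed; a pose out of reach is approached as far as the arm can. A call with a gripper value outside its range is refused whole. The fingers move at their own pace and stop on an object; FORCE is the grip in N (left out, the last holds). Time passes only in rows, so rows that do not move let the fingers close, or fill a call up. It gives the time, the measured TCP pose, the force and the opening at its end, in the units of the state.
- manip.sense(): the state, without advancing time (a new reading comes with each control period).
- manip.capture(name): name is "scene" or "top" or "wrist"; returns a dict with "img" (480x640x3 uint8, red, green, blue), "fx", "fy", "cx", "cy" (pixels), "cam_to_world" (4x4, takes a point from camera to world coordinates). Camera axes: x right, y down, z forward; pixel columns grow to the right and rows downward; lengths in m; the calibration is good to about 2 mm. A picture is of the moment at which its call begins. There is no depth.
- manip.hand_in(): hands the job in, once; it reports no verdict.
Trained networks look in a picture, given as the dict that the camera call returned (one of the last four; its "shot" number tells which), for a name from the list of things; names that differ only in an ending like _2 or _b are one class to them, and where a whole thing is asked for, a point or a joint stands for the part that bears it (a point fixed in the world has none). Each returns a list of dicts, best first, with "conf" (0 to 1); they miss things now and then, are a little off and sometimes report something else, mostly with a low value. They report only what shows in the picture. A call takes as long as a camera call. They do not tell look-alikes from the thing itself.
- manip.find_in(picture, label): "extent" ([left, top, right, bottom] in pixels, round what is visible of it).
- manip.trace(picture, label): "region" (480x640 bool, what is visible of it) and "extent" ([left, top, right, bottom] in pixels, round what is visible of it).
The state is a dict: "time": time; "q": joint angles; "qd": joint speeds; "joint_efforts": joint torques, N m; "tool_pos": TCP position; "orientation": TCP orientation; "wrist_force": force on the tool from outside, world axes, zero at the start; "wrist_torque": the same for the moment, N m; "opening": finger opening in m.
Only numpy, scipy, OpenCV 4.12 (cv2) and the standard library are available. Lean on these libraries where they do the work, as an engineer would, in place of code of your own. Each camera call takes 0.05 s, during which the arm holds its last target. There are 200 camera calls.

TASK

Get the dosing station ready: fold the blue dust cover down flat, then fold the grey cover down flat over it. Then take the green-capped canister from its stand, turn it until its splined stem meshes with the drive hub, slide it fully home so that its shoulder sits on the hub, and finish while still gripping it and pressing it down against the hub's spring (do not let go). Leave the orange-capped canister, the bottle, the tape roll and the jar where they stand.

Things in the scene. Friction and masses are not known exactly. Their poses are not given: they have to be found in the camera images.
- station: White dosing station, fixed to the bench, 180 mm (x) by 210 mm (y), 86 mm high at the hub; origin at the centre of its underside, z up. A shallow tray (floor 50 mm high, rim 76-80 mm) surrounds the drive hub at its centre. Its blue front panel faces its -x. The blue cover is hinged along its +y side, the grey one along its -y side.
- hub_top (a point): Centre of the drive hub's top, on the station's axis, 86 mm above the bench. Hub: four dark steel posts 13.5 mm square, 34 tall, leaving a cross slot 11 mm wide whose arms lie along this point's x and y (z up). It turns stiffly about z (0.08 N m), does not spring back, and starts at any angle to the station. An orange 14 mm plunger stands in it, top 20 mm below this point.
- plunger (a joint): Travel of the sprung plunger in the hub, m: 0 up, grows as the stem pushes it down. It needs 4 N to start, 8.8 N at 0.008, where the canister's shoulder meets the hub's top (stem bottom 28 mm below point hub_top). The canister's own weight does not move it: it must be pressed.
- blue_cover (a joint): Angle of the blue cover, rad: 0 flat shut, 1.1-1.4 at the start (standing up, leaning a little inward), stop at 1.7. The stiff hinge (0.035 N m) leaves it where it is put. Plate 148 mm along the hinge, 4 thick, reaching 90 from the hinge towards the hub; beyond 50 mm from the hinge it has a 70 mm wide window in its middle for the hub.
- blue_cover_hinge (a point): Middle of the blue cover's hinge line, 78 mm above the bench, 85 mm to the station's +y of the hub's axis. The point turns with the cover: x along the hinge, the plate reaches along its -y, z out of the plate's upper (outer) face.
- grey_cover (a joint): Angle of the grey cover, rad: 0 flat shut, about 1.1-1.4 at the start; otherwise like the blue cover. Reaches 97 mm from its hinge, so it laps over the blue cover when shut; the same 70 mm wide window beyond 50 mm from the hinge.
- grey_cover_hinge (a point): Middle of the grey cover's hinge line, 82 mm above the bench, 85 mm to the station's -y of the hub's axis. Turns with the cover: x along the hinge, the plate reaches along its +y, z out of the plate's upper (outer) face.
- green_canister: Square white canister, green round cap, 0.15 kg, in its stand. Origin: bottom centre of its stem, z up. Upwards: black cross stem z 0-28 mm (two crossed blades 30 mm long, 8 mm thick, rounded lower edges, along its x and y), black shoulder dia. 48 z 28-38, white body 44 x 44 z 38-108 (flats square to x and y, so they show the blades), cap dia. 36 z 108-122. Fits the hub at any quarter turn. To be loaded.
- green_stand: Fixed grey stand under the green-capped canister, 80 x 80 x 35 mm, origin under its centre, with a 37 mm square hole through it in which the stem hangs freely (stem bottom 7 mm above the bench) while the shoulder rests on the stand's top.
- orange_canister: The same canister with an orange cap, in its own stand; leave it alone. Origin at the bottom of its stem.
- orange_stand: The same fixed stand, under the orange-capped canister; origin under its centre. The two stands may change places.
- bottle: White closed bottle, 48 mm diameter, 110 mm tall, origin under its centre; leave alone.
- tape_roll: Flat paper-coloured tape roll, 80 mm across, 24 mm high, origin under its centre; leave alone.
- jar: Amber jar with a black cap, 50 mm diameter, 70 mm tall, origin under its centre; leave alone.
Things that resemble listed ones, but are neither listed nor needed, are in the scene too. What is shaped like the green_canister but pink, purple or yellow is not meant.

How it is judged:
On the way, in this order (a step that is already met when the one before it is completed fails the run):
1. the blue cover is folded flat while the grey one is still up (value of joint blue_cover below 0.1 rad and value of joint grey_cover above 0.5 rad), for 0.1 s.
2. both covers are folded flat, the canister not yet in the hub (value of joint each of blue_cover, grey_cover below 0.1 rad and not (z of green_canister in the frame of hub_top below 0 m and horizontal distance between green_canister and hub_top below 0.004 m)), for 0.1 s.
3. the green canister's stem has meshed with the hub (z of green_canister in the frame of hub_top below -0.012 m and horizontal distance between green_canister and hub_top below 0.004 m and angle between green_canister's own z axis and vertical below 0.1 rad), for 0.1 s.
At the end, for the whole second after the job is handed in: The green canister stands upright (within 0.1 rad) in the hub, centred within 4 mm, its stem at least 25.5 mm deep (28 mm is fully home) and the plunger held down at least 5.5 mm; the fingers still hold it (over 2 N) and it is at rest; both covers are shut within 0.1 rad (z of green_canister in the frame of hub_top below -0.0255 m and horizontal distance between green_canister and hub_top below 0.004 m and angle between green_canister's own z axis and vertical below 0.1 rad and value of joint plunger above 0.0055 m and contact force between the fingers and green_canister above 2 N and value of joint each of blue_cover, grey_cover below 0.1 rad and linear speed of green_canister below 0.02 m/s); the arm keeps its last pose, push and grip.
It fails at once if orange canister disturbed (moved more than 30 mm) (distance of orange_canister from where it was at the start of the episode above 0.03 m).
It fails at once if bottle disturbed (moved more than 30 mm) (distance of bottle from where it was at the start of the episode above 0.03 m).
It fails at once if tape roll disturbed (moved more than 30 mm) (distance of tape_roll from where it was at the start of the episode above 0.03 m).
It fails at once if jar disturbed (moved more than 30 mm) (distance of jar from where it was at the start of the episode above 0.03 m).
It also fails if it takes over 61 s, if anything falls off the work surface, if the arm or the gripper's body presses on something with over 40 N, if the wrist force passes 120 N, or if a joint passes its speed limit or range.

## Working session

There is one attempt and no reset: what is moved stays moved. The work goes in short steps, Python scripts to look and compute and a shell command to move; the robot and the scene stay as the last step left them, time stands still between calls to the robot, and variables do not carry over. Pictures are saved under pics/ and viewed, about 8 in all and at most 12, crops included, and the job is handed in when it is done.

```bash
ls; mkdir -p pics; python3 - <<'E'
from bench import manip
import cv2,numpy as np
s=manip.sense();print(s['time'],s['tool_pos'],s['orientation'],s['opening'])
for n in("scene","top"):
    c=manip.capture(n);cv2.imwrite(f"pics/{n}0.png",c['img'][:,:,::-1]);print(n,c['fx'],c['cx'],c['cy'],np.round(c['cam_to_world'],3).tolist())
    for l in["station","blue_cover","grey_cover","green_canister","orange_canister","green_stand","bottle","tape_roll","jar","hub_top"]:
        try: print(l,[(np.round(d['extent']).astype(int).tolist(),round(d['conf'],2)) for d in manip.find_in(c,l)[:4]])
        except Exception as e: print(l,e)
E
```

```text
pics
0.0 [ 0.23053011 -0.47137803  0.25581652] [-5.56553816e-04  9.74254983e-01  2.25448257e-01 -4.60320128e-05] 0.08567778213649081
scene 461.29762076292974 322.84981918334967 234.3071773175694 [[0.786, 0.454, -0.421, 0.992], [0.619, -0.587, 0.522, -0.561], [-0.01, -0.671, -0.742, 0.862], [0.0, 0.0, 0.0, 1.0]]
station [([330, 142, 424, 252], 0.94)]
blue_cover [([361, 143, 419, 183], 0.97), ([334, 164, 402, 223], 0.55)]
grey_cover [([337, 166, 400, 222], 0.96), ([360, 135, 377, 163], 0.3)]
green_canister [([175, 354, 214, 395], 0.93), ([181, 290, 211, 333], 0.86), ([210, 255, 240, 299], 0.78), ([145, 256, 177, 304], 0.58)]
orange_canister [([265, 250, 297, 299], 0.59), ([332, 167, 399, 224], 0.42), ([170, 300, 227, 351], 0.18)]
green_stand [([170, 304, 224, 351], 0.85), ([334, 168, 399, 225], 0.31)]
bottle [([294, 348, 322, 394], 0.83)]
tape_roll [([327, 296, 364, 331], 0.7)]
jar [([361, 135, 376, 157], 0.47)]
hub_top []
top 493.9900739178586 327.0727571361296 233.16046111027788 [[0.019, -0.992, 0.124, 0.421], [-1.0, -0.018, 0.01, -0.013], [-0.008, -0.124, -0.992, 1.139], [0.0, 0.0, 0.0, 1.0]]
station [([194, 181, 299, 276], 0.61)]
blue_cover [([203, 212, 208, 252], 0.51)]
grey_cover [([254, 179, 287, 254], 0.64)]
green_canister [([416, 272, 445, 294], 0.9), ([460, 319, 492, 350], 0.78), ([468, 266, 497, 292], 0.66), ([503, 220, 540, 251], 0.64)]
orange_canister [([381, 224, 413, 253], 0.75)]
green_stand []
bottle [([437, 153, 463, 181], 0.91)]
tape_roll [([357, 163, 394, 202], 0.97)]
jar [([140, 282, 172, 307], 0.67)]
hub_top [([236, 219, 257, 236], 0.75)]
```

```bash
python3 - <<'E'
import cv2
a=cv2.imread('pics/scene0.png')[120:420,120:450];b=cv2.imread('pics/top0.png')[130:370,120:560]
cv2.imwrite('pics/a.png',cv2.resize(a,None,fx=2,fy=2,interpolation=3));cv2.imwrite('pics/b.png',cv2.resize(b,None,fx=1.8,fy=1.8,interpolation=3))
E
```

```text
(no output)
```

View pics/a.png

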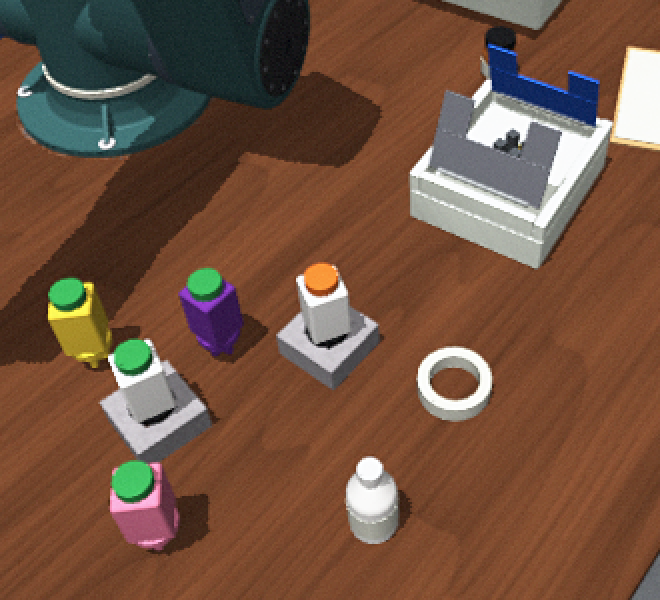

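View pics/b.png

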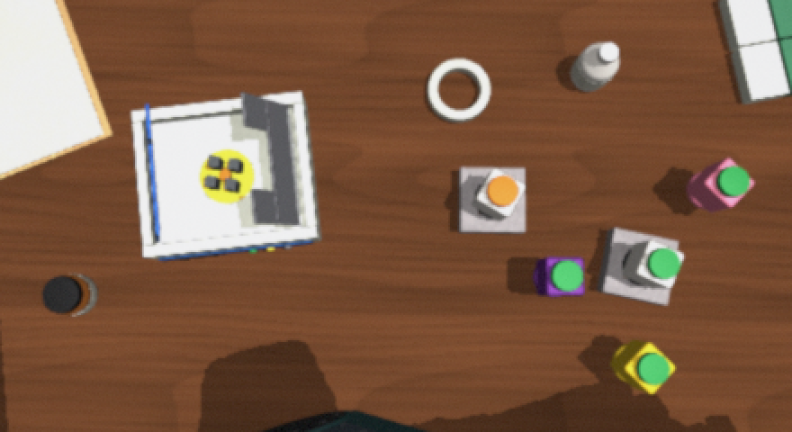

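The green-capped white canister is at b(650,265) in its stand, with look-alikes in purple and yellow nearby. The station's hub is at b(226,175), with the blue cover on the left and the grey cover on the right.

```bash
cat > h.py <<'E'
from bench import manip
import cv2,numpy as np
def ray(c,uv,z):
    d=np.array([(uv[0]-c['cx'])/c['fx'],(uv[1]-c['cy'])/c['fy'],1]);T=np.array(c['cam_to_world']);d=T[:3,:3]@d;o=T[:3,3]
    return (o+d*(z-o[2])/d[2])
def proj(c,P):
    T=np.array(c['cam_to_world']);p=(np.atleast_2d(P)-T[:3,3])@T[:3,:3];return np.c_[p[:,0]/p[:,2]*c['fx']+c['cx'],p[:,1]/p[:,2]*c['fy']+c['cy']]
def yaw(s):
    w,x,y,z=s['orientation'];return np.degrees(np.arctan2(2*(x*y+w*z),1-2*(y*y+z*z)))
def hsv(c):return cv2.cvtColor(c['img'],cv2.COLOR_RGB2HSV)
def blob(c,lo,hi,box):
    m=cv2.inRange(hsv(c),np.array(lo),np.array(hi));k=np.zeros_like(m);l,t,r,b=box;k[t:b,l:r]=m[t:b,l:r];return k
def delta(s,P,yw=None):
    "TCP shift in tool axes, cm, to world P"
    from scipy.spatial.transform import Rotation as R
    w,x,y,z=s['orientation'];return np.round(100*R.from_quat([x,y,z,w]).inv().apply(np.array(P)-s['tool_pos']),2)
E
python3 - <<'E'
from h import *
C={}
def cen(m):
    p=np.argwhere(m>0);return p[:,::-1].mean(0),len(p)
for n,gb,yb in(("top",(470,260,510,295),(220,205,265,248)),("scene",(170,285,215,310),(350,170,400,210))):
    c=manip.capture(n)
    g,k=cen(blob(c,(45,100,60),(80,255,255),gb));print(n,'cap',g,k,ray(c,g,.129))
    y,k=cen(blob(c,(22,100,100),(34,255,255),yb));print('yellow',y,k,ray(c,y,.052))
    if n=="top":
        for l in("station","orange_canister"):
            print(l)
        print('hubimg',ray(c,(245.5,227.2),.086), ray(c,(245,227),.066))
        # station outer rim corners from picture b
        for q in((133,110),(302,93),(317,240),(145,256)):
            print(q,ray(c,(q[0]/1.8+120,q[1]/1.8+130),.079))
        for q in((214,162),(234,165),(211,182),(232,186)): print('post',ray(c,(q[0]/1.8+120,q[1]/1.8+130),.086))
        for n2,q,z in(('purple',(567,276),.122),('yellow',(653,369),.122),('orange',(502,191),.129)):print(n2,ray(c,(q[0]/1.8+120,q[1]/1.8+130),z))
    else:
        P=np.array([[ .39,.16,.086]])
E
```

```text
top cap [488.39565217 275.96956522] 230 [ 0.46459061 -0.33205073  0.129     ]
yellow [246.47930283 228.31590414] 459 [0.56372006 0.17786577 0.052     ]
station
orange_canister
hubimg [0.56163583 0.17411958 0.086     ] [0.56473509 0.17878021 0.066     ]
(133, 110) [0.64032584 0.29170448 0.079     ]
(302, 93) [0.66494274 0.08648994 0.079     ]
(317, 240) [0.48621634 0.0634543  0.079     ]
(145, 256) [0.46338724 0.26811083 0.079     ]
post [0.57706315 0.18902562 0.086     ]
post [0.5738518  0.16487106 0.086     ]
post [0.55282535 0.19162947 0.086     ]
post [0.54845476 0.16629753 0.086     ]
purple [ 0.44784967 -0.22498356  0.122     ]
yellow [ 0.34582131 -0.32040093  0.122     ]
orange [ 0.54299113 -0.15015842  0.129     ]
scene cap [185.72075472 297.78113208] 265 [ 0.47027317 -0.33377751  0.129     ]
yellow [379. 194.] 1 [0.56068649 0.20723046 0.052     ]
```

```bash
python3 -m pendant '[0,0,0,0,8,0,0,0,0,8,0,0,0,0,3.3,0,2.4,-4.3,0,0,0,2.4,-4.3,0,0,0,2.4,-4.3,0,0,0,2.4,-4.3,0,0,0,2.4,-4.3,0,0,0,2.4,-4.3,0,0,0,2.4,-4.3,0,0]' 20
python3 -c "
from h import *
s=manip.sense();print(s['time'],yaw(s),delta(s,[.549,.291,.15]),s['tool_pos'])"
```

```text
time: 2.2
tool_pos: [0.3675, -0.1524, 0.2553]
orientation: [0.001, 0.999, 0.047, 0.001]
wrist_force: [1.9, -1.3, -0.1]
opening: 0.0001
2.2 5.383499199581509 [ 22.22 -42.46  10.49] [ 0.367487   -0.15239869  0.25530034]
```

```bash
python3 -m pendant '[0,2.4,-4.4,0,-1.4,0,2.4,-4.4,0,0,0,2.4,-4.4,0,0,0,2.4,-4.4,0,0,0,2.4,-4.4,0,0,0,2.4,-4.4,0,0,0,2.4,-4.4,0,0,0,2.4,-4.4,0,0,0,2.4,-4.4,0,0,0,1,-3,0,0]' 20
python3 -c "
from h import *
s=manip.sense();print(s['time'],yaw(s),delta(s,[.549,.291,.15]),s['tool_pos'])
c=manip.capture('wrist');cv2.imwrite('pics/w1.png',c['img'][:,:,::-1])
print(proj(c,[.563,.177,.086]))"
```

```text
time: 3.2
tool_pos: [0.5454, 0.2311, 0.2587]
orientation: [-0.025, 0.992, 0.121, -0.0]
wrist_force: [-0.3, 0.1, 0.8]
opening: -0.0001
3.2 13.85756490272506 [ 1.73 -5.17 11.16] [0.54537861 0.23112749 0.25872134]
[[400.95653701 219.80234798]]
```

View pics/w1.png

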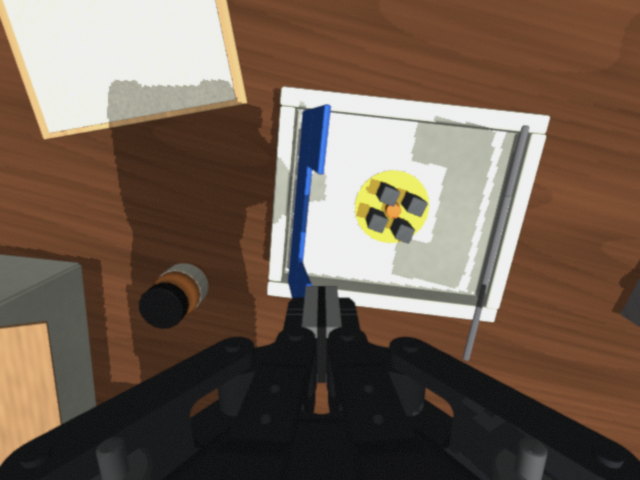

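```bash
python3 -m pendant '[0,0.5,-2,0,4,0,0.5,-2,0,3,0,0,-2,0,0,0,0,0,2,0,0,0,0,2,0,0,0,0,2,0,0,0,0,2,0,0,0,0,1.5,0,0,0,0,1,0,0,0,0,0,0]' 20
python3 -c "
from h import *
s=manip.sense();print(s['time'],yaw(s),delta(s,[.549,.291,.15]),s['tool_pos'],s['orientation'],s['q'])
"
```

```text
time: 4.25
tool_pos: [0.5545, 0.2364, 0.1576]
orientation: [-0.053, 0.992, 0.111, -0.007]
wrist_force: [0.3, 0.4, 0.9]
opening: -0.0002
4.25 12.718342559086034 [ 0.66 -5.33  1.34] [0.5545254  0.23640056 0.15762899] [-0.05326781  0.99241836  0.11056744 -0.00657065] [ 0.22095906  0.43329906 -0.06292657  1.07594272  0.10738594  3.14056886]
```

```bash
python3 -m pendant '[0,0,0,-3,0,0,0,0,-3,-8,0,0,0,-2,-8.5,0,0,0,0,-8.5,0,0,0,0,-8.5,0,0,0,0,-8.5,0,0,0,0,-8.5,0,0,0,0,-8.5,0,0,0,0,-8.5,0,0,0,0,-8.5]' 20
python3 -c "
from h import *
s=manip.sense();print(s['time'],yaw(s),delta(s,[.549,.295,.15]),s['tool_pos'],s['orientation'],s['q'])
c=manip.capture('top');cv2.imwrite('pics/t1.png',cv2.resize(c['img'][150:300,160:330,::-1],None,fx=3,fy=3))
from scipy.spatial.transform import Rotation as R
w,x,y,z=s['orientation'];print(R.from_quat([x,y,z,w]).as_matrix().round(3))
"
```

```text
time: 5.25
tool_pos: [0.5578, 0.2265, 0.2508]
orientation: [-0.044, 0.708, 0.704, 0.033]
wrist_force: [0.4, 0.3, 0.9]
opening: -0.0
5.25 89.60513331146882 [ 5.72 -0.76 10.77] [0.5578142  0.22648398 0.25077472] [-0.04365062  0.70818101  0.70391682  0.03279315] [0.20271328 0.38662344 0.11821223 1.29529971 0.10901803 1.77993569]
[[ 0.007  1.    -0.015]
 [ 0.994 -0.005  0.108]
 [ 0.108 -0.016 -0.994]]
```

View pics/t1.png

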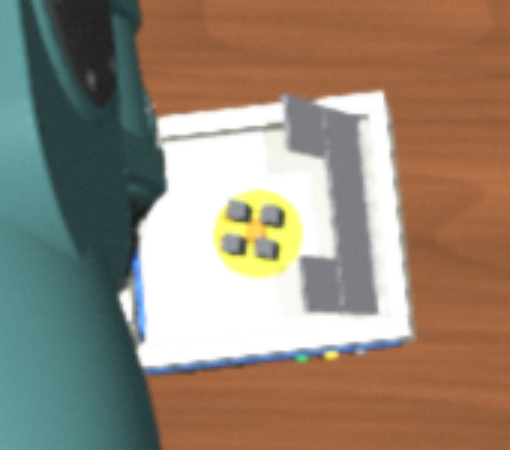

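```bash
python3 -m pendant '[0,3,-0.4,0,0,0,3.2,-0.4,0,0,0,0.5,0,0,0,0,0,0,3,0,0,0,0,3,0,0,0,0,3,0,0,0,0,2,0,0,0,0,0.6,0,0,0,0,0,0,0,0,0,0,0]' 20
cat >> h.py <<'E'
from scipy.spatial.transform import Rotation as Ro
def Rm(s):
    w,x,y,z=s['orientation'];return Ro.from_quat([x,y,z,w]).as_matrix()
A=np.radians(6.8);S=np.array([[np.cos(A),-np.sin(A),0],[np.sin(A),np.cos(A),0],[0,0,1]]);H=np.array([.563,.177,0])
def st(s):
    R=Rm(s);tip=s['tool_pos']+.025*R[:,2];return tip,S.T@(tip-H),R
def plan(s,pts):
    "pts: local tip points mm; prints shifts cm in tool axes"
    t,l,R=st(s);print('t',s['time'],'tip local mm',(l*1e3).round(1),'yaw',round(yaw(s),1),'tilt z',R[:,2].round(3),'q',np.round(s['q'],2),'F',np.round(s['wrist_force'],1))
    for p in pts:
        d=np.array(p)/1e3-l;print(p,(100*R.T@S@d).round(2));l=np.array(p)/1e3
E
python3 -c "
from h import *
plan(manip.sense(),[(0,100,115),(0,83,115),(0,65,108),(0,53,95),(0,50,82),(0,50,78)])"
```

```text
time: 6.3
tool_pos: [0.5512, 0.3061, 0.1476]
orientation: [-0.041, 0.714, 0.698, 0.037]
wrist_force: [0.3, -0.4, 0.3]
opening: -0.0002
t 6.3 tip local mm [  3.8 132.3 122.7] yaw 88.7 tilt z [-0.005  0.111 -0.994] q [ 0.33  0.46 -0.04  1.03  0.11  1.93] F [ 0.3 -0.4  0.3]
(0, 100, 115) [-3.32  0.08  0.4 ]
(0, 83, 115) [-1.67  0.24 -0.19]
(0, 65, 108) [-1.85  0.26  0.5 ]
(0, 53, 95) [-1.33  0.18  1.16]
(0, 50, 82) [-0.44  0.05  1.26]
(0, 50, 78) [-0.04  0.    0.4 ]
```

```bash
python3 -m pendant '[0,-1.6,0.1,0.2,0,0,-1.6,0.1,0.2,0,0,-0.8,0.1,-0.1,0,0,-0.8,0.1,-0.1,0,0,-0.9,0.1,0.25,0,0,-0.9,0.1,0.25,0,0,-0.7,0.1,0.6,0,0,-0.7,0.1,0.6,0,0,0,0,0,0,0,0,0,0,0]' 20
python3 -c "
from h import *
plan(manip.sense(),[(0,50,90),(0,50,82),(0,50,78)])"
```

```text
time: 7.3
tool_pos: [0.5594, 0.221, 0.1205]
orientation: [-0.04, 0.715, 0.697, 0.039]
wrist_force: [0.3, 1.1, 0.3]
opening: 0.0003
t 7.3 tip local mm [ 2.  46.9 95.7] yaw 88.6 tilt z [-0.     0.113 -0.994] q [ 0.19  0.44 -0.16  0.95  0.11  1.79] F [0.3 1.1 0.3]
(0, 50, 90) [ 0.21 -0.24  0.6 ]
(0, 50, 82) [-0.09  0.    0.79]
(0, 50, 78) [-0.05  0.    0.4 ]
```

```bash
python3 -m pendant '[0,0.6,-0.2,0.1,0,0,0.5,0,0.4,0,0,0,0,0.5,0,0,0,0,0.5,0,0,0,0,0.4,0,0,0,0,0.3,0,0,0,0,0.3,0,0,0,0,0.3,0,0,0,0,0.3,0,0,0,0,0.3,0]' 20
python3 -c "
from h import *
plan(manip.sense(),[(0,50,78)])
c=manip.capture('wrist');cv2.imwrite('pics/w2.png',c['img'][:,:,::-1])"
```

```text
time: 8.3
tool_pos: [0.5579, 0.2363, 0.1046]
orientation: [-0.034, 0.715, 0.697, 0.045]
wrist_force: [-17.5, -11.0, 50.4]
opening: 0.0
t 8.3 tip local mm [ 2.7 62.2 79.8] yaw 88.6 tilt z [ 0.016  0.111 -0.994] q [ 0.22  0.45 -0.19  0.89  0.11  1.82] F [-17.5 -11.   50.4]
(0, 50, 78) [-1.26 -0.1   0.03]
```

View pics/w2.png

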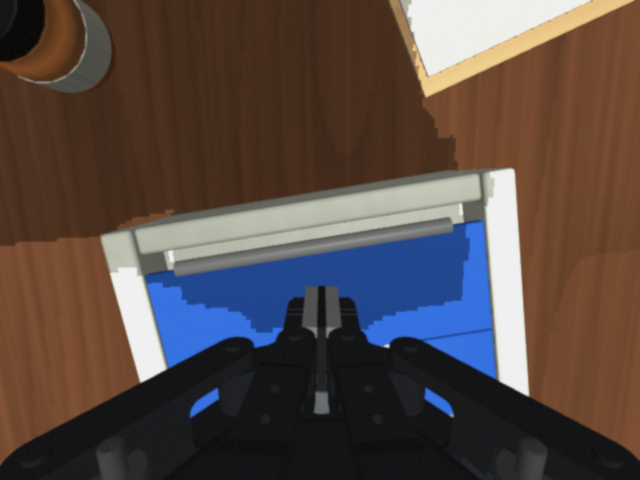

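```bash
python3 -m pendant '[0,0,0,-3,0,0,0,0,-4.5,0,0,0,0,-4.5,0,0,-0.5,0,-2,0,0,-4,0.5,-0.4,0,0,-4,0.5,-0.4,0,0,-4,0.5,-0.4,0,0,-4,0.5,-0.4,0,0,-2.5,0.5,-0.4,0,0,0,0,0,0]' 20
python3 -c "
from h import *
plan(manip.sense(),[(0,-130,210),(0,-130,122)])"
```

```text
time: 9.35
tool_pos: [0.5759, 0.0229, 0.247]
orientation: [-0.033, 0.713, 0.699, 0.045]
wrist_force: [0.0, 0.3, 0.2]
opening: -0.0005
t 9.35 tip local mm [  -4.7 -151.9  222.2] yaw 88.9 tilt z [ 0.018  0.111 -0.994] q [-0.15  0.35  0.04  1.27  0.11  1.44] F [0.  0.3 0.2]
(0, -130, 210) [2.08 0.14 1.46]
(0, -130, 122) [-0.98 -0.14  8.74]
```

```bash
python3 -m pendant '[0,0.3,0,3.3,0,0,0.3,0,3.3,0,0,0.3,0,3,0,0,0,0,0.3,0,0,0,0,0,0,0,1.2,0,0.1,0,0,1.2,0,0.1,0,0,0,0,0,0,0,0,0,0,0,0,0,0,0,0]' 20
python3 -c "
from h import *
plan(manip.sense(),[(0,-83,118),(0,-68,112),(0,-60,98),(0,-60,86),(0,-60,80)])"
```

```text
time: 10.35
tool_pos: [0.5806, 0.0716, 0.1521]
orientation: [-0.031, 0.713, 0.699, 0.048]
wrist_force: [0.8, -0.1, -0.1]
opening: 0.0
t 10.35 tip local mm [   5.9 -104.1  127.2] yaw 89.0 tilt z [ 0.025  0.111 -0.994] q [-0.07  0.4  -0.14  1.01  0.11  1.52] F [ 0.8 -0.1 -0.1]
(0, -83, 118) [ 1.89 -0.9   1.12]
(0, -68, 112) [ 1.41 -0.22  0.76]
(0, -60, 98) [ 0.63 -0.14  1.48]
(0, -60, 86) [-0.13 -0.03  1.19]
(0, -60, 80) [-0.07 -0.01  0.6 ]
```

```bash
python3 -m pendant '[0,0.9,-0.4,0.5,0,0,0.9,-0.4,0.5,0,0,0.7,-0.1,0.4,0,0,0.6,-0.1,0.4,0,0,0.3,0,0.7,0,0,0.2,0,0.7,0,0,-0.1,0,0.6,0,0,-0.1,0,0.5,0,0,0,0,0,0,0,0,0,0,0]' 20
python3 -c "
from h import *
plan(manip.sense(),[(0,-60,86),(0,-60,80)])"
```

```text
time: 11.35
tool_pos: [0.5716, 0.1137, 0.1095]
orientation: [-0.031, 0.713, 0.699, 0.048]
wrist_force: [-2.9, 2.2, 8.7]
opening: 0.0002
t 11.35 tip local mm [  2.  -61.2  84.6] yaw 88.9 tilt z [ 0.026  0.112 -0.993] q [ 0.01  0.42 -0.23  0.89  0.11  1.6 ] F [-2.9  2.2  8.7]
(0, -60, 86) [ 0.1  -0.21 -0.13]
(0, -60, 80) [-0.07 -0.01  0.6 ]
```

```bash
python3 -m pendant '[0,0,0,0.3,0,0,0,0,0.3,0,0,0,0,0.3,0,0,0,0,-4,0,0,0,0,-4.5,-8.5,0,0,0,-4.5,-8.5,0,0,0,-2,-8.5,0,0,0,0,-8.5,0,0,0,0,-8.5,0,0,0,0,-8.5]' 20
python3 -c "
from h import *
plan(manip.sense(),[])
c=manip.capture('scene');cv2.imwrite('pics/s2.png',cv2.resize(c['img'][120:270,300:450,::-1],None,fx=4,fy=4))"
```

```text
time: 12.35
tool_pos: [0.5668, 0.0938, 0.2641]
orientation: [-0.003, 0.338, 0.939, 0.058]
wrist_force: [0.3, 0.5, -0.7]
opening: -0.0003
t 12.35 tip local mm [ -4.9 -80.4 239.2] yaw 140.6 tilt z [ 0.034  0.112 -0.993] q [-0.03  0.32  0.05  1.27  0.11  0.66] F [ 0.3  0.5 -0.7]
```

View pics/s2.png

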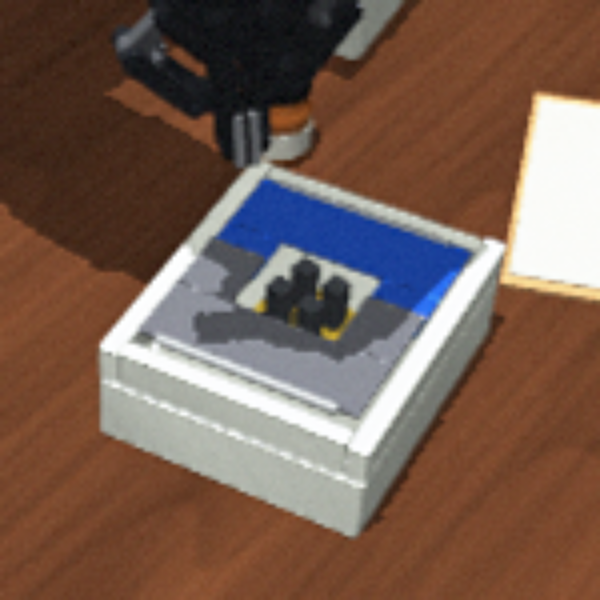

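```bash
python3 -m pendant '[0,-2.7,-4.1,0,0,0,-2.7,-4.1,0,0,0,-2.7,-4.1,0,0,0,-2.7,-4.1,0,0,0,-2,-3,0,0,0,0,0,0,-8.5,0,0,0,0,-8.5,0,0,0,0,-8.5,0,0,0,0,-8.5,0,0,0,0,-8.5]' 20
python3 -m pendant '[0,0,0,0,-8.5,0,0,0,0,-8.5,0,0,0,0,-8.5,0,0,0,0,-8.5,0,0,0,0,-8.5,0,0,0,0,-8.5,0,0,0,0,-8.5,0,0,0,0,-8.5,0,0,0,0,-8.5,0,0,0,0,-8.5]' 20
python3 -c "
from h import *
s=manip.sense();print(s['tool_pos'])
plan(s,[])"
```

```text
time: 13.4
tool_pos: [0.5423, -0.1474, 0.232]
orientation: [0.017, -0.026, 0.998, 0.056]
wrist_force: [0.3, -0.4, 0.5]
opening: -0.0001
time: 14.4
tool_pos: [0.5414, -0.15, 0.228]
orientation: [0.05, -0.699, 0.713, 0.031]
wrist_force: [0.1, -0.0, -0.7]
opening: 0.0
[ 0.54138061 -0.1499956   0.22797752]
t 14.4 tip local mm [ -59.1 -319.4  203.2] yaw -91.0 tilt z [ 0.028  0.114 -0.993] q [-0.47  0.35 -0.01  1.24  0.11 -2.02] F [ 0.1 -0.  -0.7]
```

```bash
python3 -m pendant '[0,0,0,0,-8.5,0,0,0,0,-8.5,0,0,0,0,-8.5,0,0,0,0,-8.5,0,0,0,0,-8.5,0,0,0,0,-8.5,0,0,0,0,-8.5,0,0,0,0,-6,0,0,0,0,-3,0,0,0,0,0]' 20
python3 -c "
from h import *
s=manip.sense();print(s['tool_pos'])
plan(s,[])"
```

```text
time: 15.4
tool_pos: [0.5516, -0.1286, 0.2242]
orientation: [-0.049, 0.976, -0.211, 0.0]
wrist_force: [-0.9, 0.9, -0.2]
opening: -0.0001
[ 0.55156219 -0.12859777  0.22416935]
t 15.4 tip local mm [ -46.7 -299.8  199.3] yaw -24.3 tilt z [ 0.021  0.096 -0.995] q [-0.42  0.35 -0.01  1.23  0.1  -3.13] F [-0.9  0.9 -0.2]
```

```bash
python3 -m pendant '[0,0,0,0,-4,0,0,0,0,-4,0,0,0,0,-4,0,0,0,0,-4,0,0,0,0,0,0,0,0,0,0,0,0,0,0,0,0,0,0,0,0,0,0,0,0,0,0,0,0,0,0]' 20
python3 -c "
from h import *
s=manip.sense();print(s['tool_pos'])
plan(s,[])"
```

```text
time: 16.4
tool_pos: [0.5749, -0.0591, 0.2229]
orientation: [-0.021, 0.991, -0.134, 0.002]
wrist_force: [-0.5, -0.7, -0.3]
opening: -0.0002
[ 0.5748995  -0.05905654  0.22293755]
t 16.4 tip local mm [ -15.8 -234.8  198. ] yaw -15.4 tilt z [ 0.01   0.04  -0.999] q [-0.26  0.36  0.01  1.22  0.04 -3.13] F [-0.5 -0.7 -0.3]
```

```bash
python3 -m pendant '[0,0,0,0,-4,0,0,0,0,-4,0,0,0,0,-4,0,0,0,0,-1.5,0,0,0,0,0,0,0,0,0,0,0,0,0,0,0,0,0,0,0,0,0,0,0,0,0,0,0,0,0,0]' 20
python3 -c "
from h import *
s=manip.sense();print(s['tool_pos'])
plan(s,[])"
```

```text
time: 17.4
tool_pos: [0.5862, -0.0005, 0.2229]
orientation: [0.003, 0.998, -0.069, 0.002]
wrist_force: [0.5, -0.8, 0.2]
opening: 0.0001
[ 5.86157933e-01 -4.67515722e-04  2.22938341e-01]
t 17.4 tip local mm [   2.  -179.1  197.9] yaw -7.9 tilt z [ 0.003 -0.007 -1.   ] q [-0.14  0.38  0.03  1.22 -0.01 -3.14] F [ 0.5 -0.8  0.2]
```

```bash
python3 -m pendant '[8.5,0,0,0,8.5,8.5,0,0,0,8.5,8.5,0,0,0,8.5,8.5,0,0,0,8.5,8.5,0,0,0,8.5,8.5,0,0,0,8.5,8.5,0,0,0,8.5,8.5,0,0,0,8.5,8.5,0,0,0,4,8.5,0,0,0,0]' 60
python3 -c "
from h import *
s=manip.sense();print(s['tool_pos'],delta(s,[.457,-.28,.223]))
plan(s,[])"
```

```text
time: 18.4
tool_pos: [0.586, -0.0022, 0.223]
orientation: [0.002, 0.759, -0.652, 0.003]
wrist_force: [-0.0, -0.6, -0.5]
opening: 0.0854
[ 0.58602838 -0.00224236  0.22299313] [25.51 16.94  0.15]
t 18.4 tip local mm [   1.7 -180.9  198. ] yaw -81.3 tilt z [ 0.003 -0.007 -1.   ] q [-0.14  0.38  0.03  1.22 -0.01 -1.86] F [-0.  -0.6 -0.5]
```

```bash
python3 -m pendant '[8.5,3.5,2.3,0,0,8.5,3.5,2.3,0,0,8.5,3.5,2.3,0,0,8.5,3.5,2.3,0,0,8.5,3.5,2.3,0,0,8.5,3.5,2.3,0,0,8.5,2.5,1.7,0,0,8.5,0,0,0,0,8.5,0,0,0,0,8.5,0,0,0,0]' 60
python3 - <<'E'
from h import *
s=manip.sense();print(s['tool_pos'],delta(s,[.467,-.333,.223]));plan(s,[])
c=manip.capture('wrist');cv2.imwrite('pics/w3.png',c['img'][:,:,::-1])
np.save('w3.npy',c,allow_pickle=True)
print(proj(c,[.467,-.333,.129]),c['fx'],np.round(c['cam_to_world'],3).tolist())
for d in manip.trace(c,'green_canister')[:3]:
    print(d['extent'],d['conf'])
E
```

```text
time: 19.4
tool_pos: [0.4659, -0.2683, 0.2242]
orientation: [0.001, 0.767, -0.642, 0.004]
wrist_force: [-0.1, 0.0, -0.7]
opening: 0.0849
[ 0.46593871 -0.26829797  0.22421623] [6.39 1.03 0.17]
t 19.4 tip local mm [-149.  -430.9  199.2] yaw -79.9 tilt z [ 0.005 -0.007 -1.   ] q [-0.67  0.29 -0.1   1.18 -0.   -2.42] F [-0.1  0.  -0.7]
[[338.30417568 149.35703261]] 356.3139786372319 [[-0.985, -0.17, -0.045, 0.477], [-0.175, 0.946, 0.274, -0.339], [-0.004, 0.278, -0.961, 0.343], [0.0, 0.0, 0.0, 1.0]]
[296.5, 104.2, 385.6, 192.7] 0.97
[175.7, 0.0, 267.0, 48.3] 0.91
[302.1, 244.5, 367.0, 334.9] 0.64
```

View pics/w3.png

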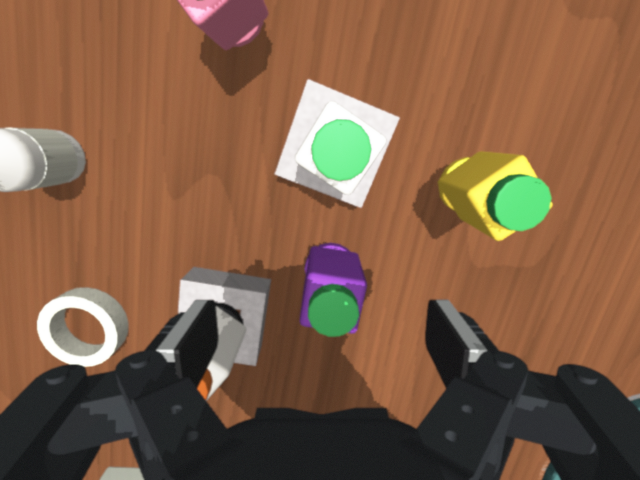

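```bash
python3 - <<'E'
from h import *
s=manip.sense()
c=manip.capture('wrist')
d=manip.trace(c,'green_canister')[0];print(d['extent'])
m=d['region'].astype(np.uint8)
pts=np.argwhere(m)[:,::-1].astype(np.float32)
r=cv2.minAreaRect(pts);b=cv2.boxPoints(r);print(r)
W=np.array([ray(c,p,.115) for p in b]);print(W.round(4).tolist(),W.mean(0))
for i in range(4):
    e=W[(i+1)%4]-W[i];print(np.linalg.norm(e[:2])*1e3,np.degrees(np.arctan2(e[1],e[0]))%90)
g=blob(c,(45,100,60),(80,255,255),(295,100,390,195));p=np.argwhere(g)[:,::-1];print('cap',p.mean(0),ray(c,p.mean(0),.129),len(p))
# stand corners
for q in((309,80),(399,117),(362,207),(276,174)):print(ray(c,q,.035))
E
```

```text
[175.0, 0.0, 267.0, 50.0]
((223.5, 25.0), (50.0, 89.0), 90.0)
[[0.5694, -0.396, 0.115], [0.5204, -0.4047, 0.115], [0.517, -0.3797, 0.115], [0.5677, -0.3707, 0.115]] [ 0.54363085 -0.3878029   0.115     ]
49.717605063584706 10.038124708324233
25.18527565736177 7.739685206659388
51.4708765048203 10.065619936341548
25.340827991635066 3.777812742503997
cap [341.30854885 148.8674569 ] [ 0.46556086 -0.33316314  0.129     ] 2784
[ 0.49585378 -0.37863816  0.035     ]
[ 0.41876652 -0.36402647  0.035     ]
[ 0.43307735 -0.28563352  0.035     ]
[ 0.51131164 -0.30067182  0.035     ]
```

```bash
python3 - <<'E'
from h import *
s=manip.sense()
c=manip.capture('wrist')
for d in manip.trace(c,'green_canister'):
    if d['extent'][0]>290 and d['extent'][3]<200:
        m=d['region'].astype(np.uint8)
        p=np.argwhere(m)[:,::-1].astype(np.float32)
        W=np.array([ray(c,q,.115)[:2] for q in p],np.float32)
        r=cv2.minAreaRect(W*1000);print(r,d['conf'])
        hs=hsv(c);k=(m>0)&(hs[...,2]>225);
        break
# white bright mask w/out network
m=cv2.inRange(hsv(c),(0,0,225),(180,60,255));print([hsv(c)[y,x].tolist() for y,x in((115,330),(150,300),(100,315),(180,350),(130,375))])
print(delta(s,[.4656,-.3332,.224]),yaw(s))
E
```

```text
((465.4906921386719, -332.6842041015625), (43.68853759765625, 44.16310119628906), 66.64616394042969) 0.82
[[0, 0, 255], [30, 1, 253], [8, 4, 241], [30, 2, 247], [30, 1, 254]]
[6.42 1.2  0.08] -79.86883380344298
```

```bash
python3 -m pendant '[6.5,0,0,0,8.5,6.5,0,0,0,8.5,6.5,0,0,0,8.5,6.5,0,0,0,7.5,6.5,0,0,0,0,6.5,2,-0.8,0,0,6.5,2,-0.8,0,0,6.5,1.6,-0.8,0,0,6.5,0,0,0,0,6.5,0,0,0,0]' 60
python3 -c "
from h import *
s=manip.sense();print(delta(s,[.4655,-.333,.093]));plan(s,[])"
```

```text
time: 20.7
tool_pos: [0.4674, -0.3282, 0.2248]
orientation: [0.0, -0.555, 0.832, -0.004]
wrist_force: [-0.6, 0.2, 1.3]
opening: 0.0648
[ 0.45  0.09 13.18]
t 20.7 tip local mm [-154.6 -490.6  199.8] yaw -112.6 tilt z [ 0.005 -0.007 -1.   ] q [-0.75  0.35 -0.01  1.2  -0.   -1.93] F [-0.6  0.2  1.3]
```

```bash
python3 -m pendant '[6.5,0.4,0.1,0,0.8,6.5,0,0,3,0,6.5,0,0,3,0,6.5,0,0,2.5,0,6.5,0,0,2,0,6.5,0,0,1,0,6.5,0,0,0.5,0,6.5,0,0,0,0,6.5,0,0,0,0,6.5,0,0,0,0]' 60
python3 -c "
from h import *
s=manip.sense();print(delta(s,[.4655,-.333,.093]));plan(s,[])"
```

```text
time: 21.7
tool_pos: [0.4664, -0.3302, 0.1043]
orientation: [0.001, -0.55, 0.835, -0.007]
wrist_force: [-1.1, -0.6, 1.0]
opening: 0.0652
[ 0.28 -0.01  1.14]
t 21.7 tip local mm [-155.8 -492.5   79.3] yaw -113.2 tilt z [ 0.009 -0.01  -1.   ] q [-0.76  0.42 -0.24  0.9  -0.   -1.92] F [-1.1 -0.6  1. ]
```

Adjust, then close the jaws; they will centre it.

```bash
python3 -m pendant '[6.5,0.3,0,0.5,0,6.5,0,0,0.5,0,6.5,0,0,0,0,4,0,0,0,0,4,0,0,0,0,4,0,0,0,0,4,0,0,0,0,4,0,0,0,0,4,0,0,0,0,4,0,0,0,0]' 60
python3 -c "
from h import *
s=manip.sense();print(delta(s,[.4655,-.333,.093]),s['opening']);plan(s,[])
c=manip.capture('wrist');cv2.imwrite('pics/w4.png',c['img'][:,:,::-1])"
```

```text
time: 22.7
tool_pos: [0.4656, -0.3339, 0.0951]
orientation: [0.001, -0.55, 0.835, -0.008]
wrist_force: [-0.4, 0.1, -0.4]
opening: 0.0436
[-0.08  0.05  0.2 ] 0.04356966672665077
t 22.7 tip local mm [-157.  -496.1   70.1] yaw -113.2 tilt z [ 0.01  -0.012 -1.   ] q [-0.76  0.43 -0.25  0.87 -0.   -1.93] F [-0.4  0.1 -0.4]
```

View pics/w4.png

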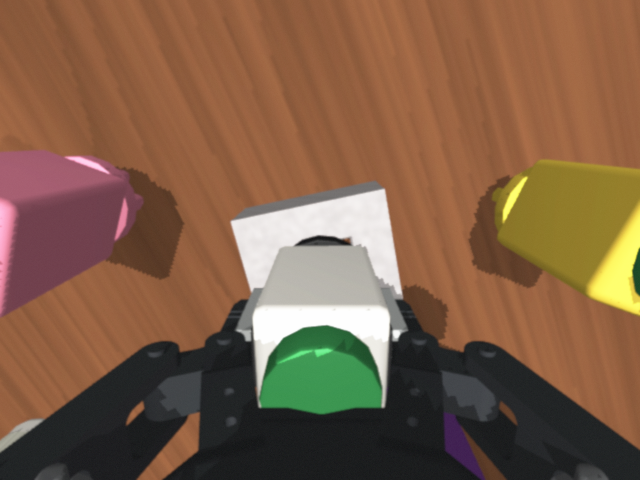

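```bash
python3 -m pendant '[4,0,0,-2,0,4,0,0,-3.5,0,4,0,0,-4.5,0,4,0,0,-4,0,4,0,0,-1,-8,4,0,0,0,-8,4,0,0,0,0,4,-3,-0.2,0,0,4,-4.5,-0.3,0,0,4,-4.5,-0.3,0,0]' 60
python3 -c "
from h import *
s=manip.sense();print(s['tool_pos'],delta(s,[.572,.247,.24]),s['opening']);plan(s,[])"
```

```text
time: 23.75
tool_pos: [0.4855, -0.2143, 0.2473]
orientation: [-0.0, -0.657, 0.754, -0.006]
wrist_force: [1.1, 0.8, -1.6]
opening: 0.0433
[ 0.48553083 -0.21434157  0.24730144] [-46.89  -2.24   0.35] 0.04334428800359035
t 23.75 tip local mm [-123.1 -379.7  222.3] yaw -97.9 tilt z [ 0.007 -0.01  -1.   ] q [-0.57  0.27 -0.07  1.23 -0.   -2.  ] F [ 1.1  0.8 -1.6]
```

```bash
python3 -m pendant '[4,-4.8,-0.2,0,0,4,-4.8,-0.2,0,0,4,-4.8,-0.2,0,0,4,-4.8,-0.2,0,0,4,-4.8,-0.2,0,0,4,-4.8,-0.2,0,0,4,-4.8,-0.2,0,0,4,-4.5,-0.2,0,0,4,-3,-0.2,0,0,4,0,0,0,0]' 60
python3 - <<'E'
from h import *
s=manip.sense();print(s['tool_pos'],delta(s,[.572,.247,.24]),s['opening']);plan(s,[])
manip.capture('wrist')
c=manip.capture('wrist');cv2.imwrite('pics/w5.png',c['img'][:,:,::-1])
import pickle;pickle.dump({k:c[k] for k in c},open('w5.pkl','wb'))
print(proj(c,[.563,.177,.086]))
E
```

```text
time: 24.75
tool_pos: [0.5656, 0.2107, 0.2384]
orientation: [-0.003, -0.64, 0.768, -0.003]
wrist_force: [-0.8, -1.5, -1.8]
opening: 0.0435
[0.56558065 0.21068161 0.23843385] [-3.69  0.02 -0.19] 0.04348476864780303
t 24.75 tip local mm [  6.5  32.9 213.4] yaw -100.4 tilt z [-0.    -0.008 -1.   ] q [ 0.23  0.41  0.12  1.29 -0.01 -1.16] F [-0.8 -1.5 -1.8]
[[315.59862609 190.08794817]]
```

View pics/w5.png

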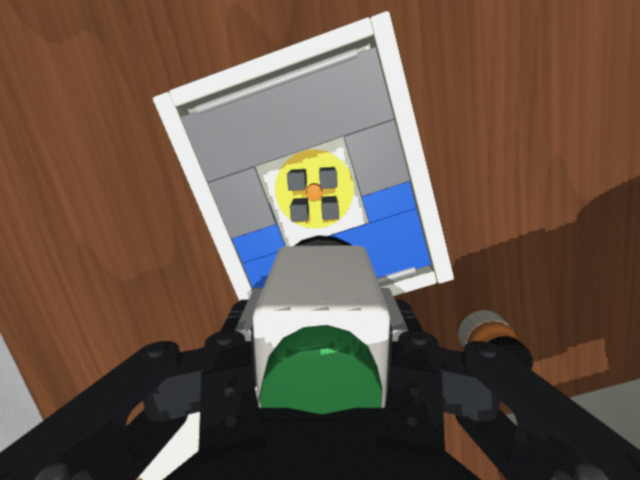

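```bash
python3 - <<'E'
from h import *
import pickle
c=pickle.load(open('w5.pkl','rb'))
im=c['img'];l,t,r,b=275,155,355,230
v=hsv(c)[...,2];crop=im[t:b,l:r]
cv2.imwrite('pics/w5c.png',cv2.resize(crop[:,:,::-1],None,fx=8,fy=8,interpolation=cv2.INTER_CUBIC))
m=np.zeros_like(v);m[t:b,l:r]=(v[t:b,l:r]<110)*255
n,lab,st_,ce=cv2.connectedComponentsWithStats(m)
cs=[]
for i in range(1,n):
    if st_[i,4]>100:
        p=np.argwhere(lab==i)[:,::-1];W=np.array([ray(c,q,.086)[:2] for q in p],np.float32)*1000
        rr=cv2.minAreaRect(W);print(ce[i],st_[i,4],rr);cs.append(W)
allp=np.vstack(cs);print(cv2.minAreaRect(allp))
E
```

```text
[299.925      175.11666667] 120 ((575.5284423828125, 165.78248596191406), (14.258147239685059, 12.787995338439941), 78.81954956054688)
[329.425      200.50833333] 120 ((554.5213012695312, 187.5550537109375), (8.562745094299316, 10.76904296875), 80.20299530029297)
[301.58285714 205.25142857] 175 ((577.7745361328125, 189.16065979003906), (16.68294334411621, 12.87781810760498), 85.20628356933594)
((570.5678100585938, 180.5761260986328), (28.38741111755371, 44.3814697265625), 37.65924072265625)
```

View pics/w5c.png

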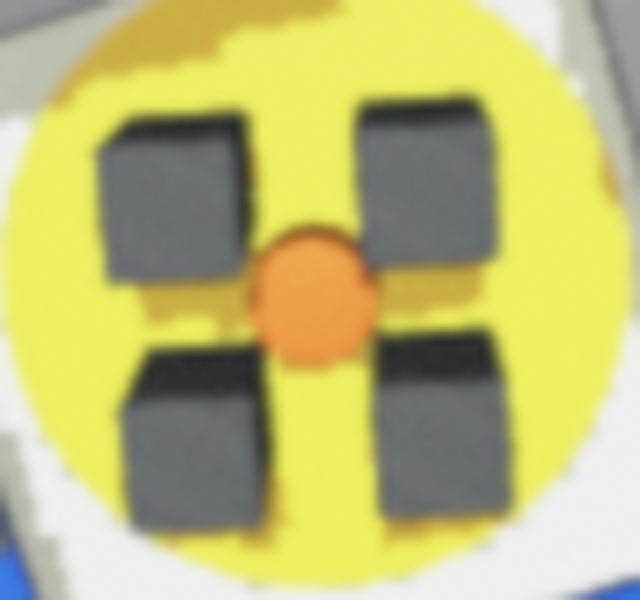

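```bash
python3 - <<'E'
from h import *
import pickle
c=pickle.load(open('w5.pkl','rb'))
q=np.array([(172,208),(427,192),(194,466),(443,447)])/8+[275,155]-0.5+.0625
hs=hsv(c);l,t,r,b=275,155,355,230
m=np.zeros(hs.shape[:2],np.uint8);m[t:b,l:r]=((hs[t:b,l:r,1]<60)&(hs[t:b,l:r,2]>75)&(hs[t:b,l:r,2]<140))*255
n,lab,s_,ce=cv2.connectedComponentsWithStats(m,connectivity=4);print([(ce[i].round(1),s_[i,4]) for i in range(1,n) if s_[i,4]>80])
W=[ray(c,p,.086)[:2] for p in q]
g=[]
for p in q:
    i=min((i for i in range(1,n) if s_[i,4]>80),key=lambda i:np.linalg.norm(ce[i]-p));g.append(ray(c,ce[i],.086)[:2])
for W in(np.array(W),np.array(g)):
    a=W[0]-W[1],W[2]-W[3],W[2]-W[0],W[3]-W[1]
    print(W.mean(0),[(round(np.linalg.norm(e)*1e3,1),round(np.degrees(np.arctan2(e[1],e[0]))%90-90,1)) for e in a])
s=manip.sense();print(yaw(s),delta(s,np.r_[W.mean(0),.086+.0881+.03]),s['tool_pos'])
E
```

```text
[(array([327.9, 178.6]), np.int32(281)), (array([296. , 180.8]), np.int32(283)), (array([329.7, 210.3]), np.int32(252)), (array([298.7, 212.5]), np.int32(260))]
[0.5656259  0.18096065] [(np.float64(24.1), np.float64(-6.9)), (np.float64(24.2), np.float64(-6.0)), (np.float64(24.9), np.float64(-6.7)), (np.float64(24.5), np.float64(-6.5))]
[0.56570688 0.18090713] [(np.float64(24.2), np.float64(-6.7)), (np.float64(24.1), np.float64(-6.4)), (np.float64(24.5), np.float64(-6.7)), (np.float64(24.4), np.float64(-6.8))]
-100.44445343867343 [ 2.61 -0.54  3.49] [0.56516535 0.20789909 0.23874293]
```

```bash
python3 -m pendant '[4,-0.5,-0.5,0,-3.8,4,0,0,0,0,4,0,0,0,0,4,0,0,0,0,4,0,0,0,0,4,0,0,0,0,4,0,0,0,0,4,0,0,0,0,4,0,0,0,0,4,0,0,0,0]' 60
cat > hub.py <<'E'
from h import *
s=manip.sense();c=manip.capture('wrist');s=manip.sense();plan(s,[])
hs=hsv(c);p=proj(c,[.5645,.179,.086])[0];l,t=(p-38).astype(int);r,b=(p+38).astype(int)
m=np.zeros(hs.shape[:2],np.uint8);m[t:b,l:r]=((hs[t:b,l:r,1]<60)&(hs[t:b,l:r,2]>75)&(hs[t:b,l:r,2]<140))*255
n,lab,s_,ce=cv2.connectedComponentsWithStats(m,connectivity=4)
k=sorted([i for i in range(1,n) if s_[i,4]>80],key=lambda i:np.linalg.norm(ce[i]-p))[:4];print([(ce[i].round(1),s_[i,4]) for i in k])
W=np.array([ray(c,ce[i],.086)[:2] for i in k]);r_=cv2.minAreaRect((W*1e3).astype(np.float32));print(W.mean(0),r_)
y=c and blob(c,(22,100,100),(34,255,255),(l-10,t-10,r+10,b+10))
h=W.mean(0);print('yaw',yaw(s),'delta',delta(s,np.r_[h,.086+.0881+.01]),s['tool_pos'])
E
python3 hub.py
```

```text
time: 25.85
tool_pos: [0.5699, 0.2068, 0.2388]
orientation: [-0.004, -0.659, 0.752, -0.003]
wrist_force: [-0.1, -0.2, -1.5]
opening: 0.0433
t 25.9 tip local mm [ 10.3  28.6 213.9] yaw -97.5 tilt z [-0.001 -0.01  -1.   ] q [ 0.22  0.41  0.13  1.29 -0.01 -1.22] F [ 1.3 -0.3 -1. ]
[(array([336.5, 181.9]), np.int32(271)), (array([305. , 181.9]), np.int32(287)), (array([336.5, 213.5]), np.int32(255)), (array([305.5, 213.6]), np.int32(258))]
[0.56590886 0.18084063] ((565.8741455078125, 180.820068359375), (24.484960556030273, 24.135818481445312), 82.74234008789062)
yaw -97.53348879945145 delta [2.57 0.06 5.5 ] [0.56991058 0.20682772 0.23884896]
```

```bash
python3 -m pendant '[4,1,0,0,-0.4,4,1,0,0,0,4,0.4,0,0,0,4,0,0,0,0,4,0,0,1.5,0,4,0,0,1.5,0,4,0,0,1,0,4,0,0,0,0,4,0,0,0,0,4,0,0,0,0]' 60
python3 -c "
from h import *
s=manip.sense();plan(s,[]);print(delta(s,[.5669,.1801,.1741]),yaw(s),s['tool_pos'])"
```

```text
time: 26.9
tool_pos: [0.567, 0.1796, 0.1991]
orientation: [-0.003, -0.661, 0.75, -0.004]
wrist_force: [0.8, 0.2, -1.8]
opening: 0.0436
t 26.9 tip local mm [  4.2   1.9 174.1] yaw -97.2 tilt z [ 0.   -0.01 -1.  ] q [ 0.17  0.41  0.01  1.18 -0.01 -1.27] F [ 0.8  0.2 -1.8]
[-0.07  0.02  2.5 ] -97.1734721663737 [0.56696597 0.17960706 0.19910407]
```

```bash
python3 -m pendant '[4,-0.05,0,0.8,0,4,0,0,0.8,0,4,0,0,0.4,0,4,0,0,0.3,0,4,0,0,0.3,0,4,0,0,0.3,0,4,0,0,0.3,0,4,0,0,0.3,0,4,0,0,0,0,4,0,0,0,0]' 60
python3 -c "
from h import *
s=manip.sense();plan(s,[]);print(delta(s,[.5669,.1801,.1741]),yaw(s),s['tool_pos'])"
```

```text
time: 27.9
tool_pos: [0.5675, 0.18, 0.1619]
orientation: [-0.003, -0.662, 0.75, -0.004]
wrist_force: [-0.1, 0.3, -1.7]
opening: 0.0433
t 27.9 tip local mm [  4.8   2.2 136.9] yaw -97.2 tilt z [ 0.002 -0.01  -1.   ] q [ 0.17  0.42 -0.06  1.09 -0.01 -1.27] F [-0.1  0.3 -1.7]
[ 0.01  0.06 -1.22] -97.16944601997177 [0.56750393 0.1799824  0.16186811]
```

```bash
python3 -m pendant '[4,0,0,0.3,0,4,0,0,0.3,0,4,0,0,0.3,0,4,0,0,0.3,0,4,0,0,0.2,0,4,0,0,0.2,0,4,0,0,0.2,0,4,0,0,0.1,0,4,0,0,0.1,0,4,0,0,0.1,0]' 80
python3 -c "
from h import *
s=manip.sense();plan(s,[]);print(delta(s,[.5669,.1801,.1461]),yaw(s),s['tool_pos'])"
```

```text
time: 28.9
tool_pos: [0.5678, 0.18, 0.1459]
orientation: [0.0, -0.662, 0.75, -0.006]
wrist_force: [-5.1, -0.5, 16.5]
opening: 0.0432
t 28.9 tip local mm [  5.3   2.2 120.9] yaw -97.1 tilt z [ 0.008 -0.008 -1.   ] q [ 0.17  0.43 -0.1   1.04 -0.01 -1.27] F [-5.1 -0.5 16.5]
[-0.    0.09 -0.02] -97.14894253977516 [0.56775072 0.17998603 0.14590513]
```

```bash
python3 -m pendant '[4,0,0,0.1,0,4,0,0,0.1,0,4,0,0,0.15,0,4,0,0,0.15,0,4,0,0,0.15,0,4,0,0,0.15,0,4,0,0,0.15,0,4,0,0,0.15,0,4,0,0,0.15,0,4,0,0,0.15,0]' 80
python3 - <<'E'
from h import *
s=manip.sense();plan(s,[]);print(s['tool_pos'])
for i in range(10):c=manip.capture('scene')
s=manip.sense();plan(s,[]);print(s['tool_pos'],s['opening'])
a=cv2.resize(c['img'][110:270,310:450],None,fx=3.4,fy=3.4,interpolation=2)
w=manip.capture('wrist')['img'][:,:,:];w=cv2.resize(w,None,fx=.5,fy=.5)
o=np.zeros((544,800,3),np.uint8);o[:a.shape[0],:a.shape[1]]=a;o[:240,480:800]=w
cv2.imwrite('pics/f.png',o[:,:,::-1])
E
```

```text
time: 29.9
tool_pos: [0.5671, 0.18, 0.146]
orientation: [0.006, -0.662, 0.75, -0.009]
wrist_force: [-8.4, -0.6, 24.5]
opening: 0.0432
t 29.9 tip local mm [  4.9   2.2 121. ] yaw -97.1 tilt z [ 0.021 -0.007 -1.   ] q [ 0.17  0.42 -0.11  1.02 -0.01 -1.27] F [-8.4 -0.6 24.5]
[0.56706435 0.17996585 0.14598773]
t 30.4 tip local mm [  4.9   2.2 121. ] yaw -97.1 tilt z [ 0.021 -0.007 -1.   ] q [ 0.17  0.42 -0.11  1.02 -0.01 -1.27] F [-8.4 -1.3 23.9]
[0.56706988 0.17996028 0.14602693] 0.043442325986682746
```

View pics/f.png

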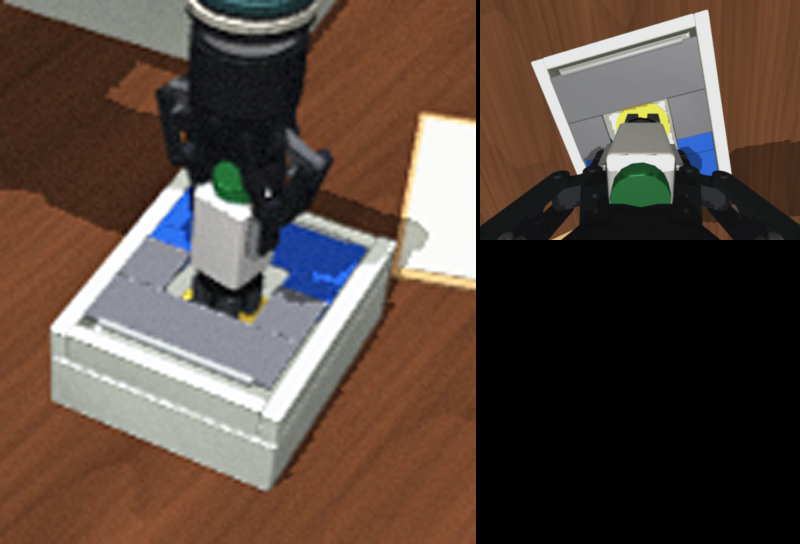

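```bash
python3 -c "
from bench import manip
print(manip.hand_in())"
```

```text
the job is handed in; nothing more can be done
None
```

I folded the blue cover flat, then the grey cover over it. I took the green-capped canister from its stand, turned it to the hub's angle and slid it in until its shoulder met the hub. I handed in at about 30 s, still gripping it and pressing down.

**Last checks before handing in:**
- **Press:** The stem went in with no resistance for the first 12 mm. The downward force then held at about 24 N for 0.5 s, well above the 8.8 N the spring needs at full travel.
- **Depth:** The TCP stopped at 146 mm height, where I had worked out "fully home" to be. It did not drop when the push went from 16.5 to 24 N, so the shoulder is on the hub. I could not read the plunger travel directly.
- **Upright and centred:** The tool was tilted about 0.02 rad, and it sat within about 1.5 mm of the hub's measured centre.
- **Grip:** The opening was steady at 43 mm on the 44 mm body, with the grip set to 80 N.
- **Covers:** Both look flat in the last picture.
- **Things to leave alone:** I never touched the orange canister, bottle, tape roll or jar, but I did not measure their positions again at the end.

**What went wrong or disagreed:**
- **Wrist limit:** The last joint hit its limit early and left the tool tilted about 0.11 rad. I took that out at the joint's opposite limit before grasping.
- **Blue cover press:** Folding it flat briefly reached about 50 N at the fingertips.
- **Hub position:** The overhead and wrist cameras disagreed by about 4 mm. I used the wrist value, and the stem went in cleanly there.

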